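# Unpack and press-check a spring mount of a vacuum pump

## Robot

A 6-joint arm with a two-finger parallel gripper is mounted at the origin on the work surface. World frame = base frame: x ahead of the robot, y to its left, z up, the work surface at z = 0. Lengths are in mm, angles in rad, forces in N, time in s.
With the tool pointing down it reaches from about 350 to 875 mm from the base axis. Payload 4.2 kg.
Tool frame: the origin (TCP) lies at the very end of the fingers, on their centre line; the grasp point (between the pads) lies 19 mm behind it (robot.grasp_offset is the distance from the TCP to the grasp point, in mm); y points along the fingers, z is the direction in which the jaws open and shut, and the axes are right-handed (so a half turn about y gives the same grasp; the last joint's range is limited). The gripper opens to 87 mm and grips with 3 to 60 N. Pads are 19 mm wide; open, the fingers measure 117 mm over their backs; the gripper's body (75 mm by 190 mm) begins 51 mm behind the grasp point.
Start: joints at [1.609, 0.385, 0.008, 0, -1.194, -0.259], TCP at [136.85, 609.812, 186.75] pointing down, gripper open.
Joint ranges: [-3.14, 3.14], [-1.21, 2.06], [-1.07, 1.41], [-3.16, 2.05], [-2.99, -0.16], [-3.1, 3.1]. Speed limits (rad/s): [2.79, 2.79, 3.14, 3.14, 3.14, 3.14].

## Interface

Orientations are given as a rotation vector (axis times angle).
In Python, from rig import robot, viewer, ticket, finder gives the robot as it stands.
- The arm moves only by the shell command python3 -m handwheel 'ROWS' [FORCE]. ROWS is a JSON object of lists of equal length, an entry for each row: "dr": the turn, a rotation vector about the tool's x, y, z in units of 6 degrees (1.0 is 6 degrees), a list of three; "offset": the shift along the tool's x, y, z in units of 50 mm (1.0 is 50 mm), a list of three; "hand": the opening, from 0 (shut) to 1 (fully open). A call has 1 to 20 rows; each row is the pose to reach, as a shift and turn from the pose commanded when the call began, along the tool's axes at that moment; what a row does not reach only later rows make up. A row lasts 1/8 s, in which the tool goes at most 62.5 mm and 10.7 degrees, less where a joint would pass 70% of its speed; a pose out of reach is approached as far as the arm can. A call with a gripper value outside its range is refused whole. The fingers move at their own pace and stop on an object; FORCE is the grip in N (left out, the last holds). Time passes only in rows, so rows that repeat a pose let the fingers close. It gives the time, the measured TCP pose, the force and the opening at its end, in the units of the state.
- robot.get_state(): the state, without advancing time (a new reading comes with each control period).
- viewer.grab_frame(name): name is "scene" or "top" or "wrist"; returns a dict with "pixels" (400x640x3 uint8, blue, green, red), "depth" (400x640 float32, mm along the optical axis (not along the pixel's ray), 0 where there is no reading), "fx", "fy", "cx", "cy" (pixels), "eye" and "rotation" of the camera in the world. Camera axes: x right, y up, looking along -z (the intrinsics and any distortion apply to the point x, -y, -z); pixel columns grow to the right and rows downward; lengths in mm; the calibration is good to about 2 mm. A picture is of the moment at which its call begins.
- ticket.finish_job(): hands the job in, once; it reports no verdict.
Trained networks look in the newest picture that a camera, given by its name, has taken for a name from the list of things; names that differ only in an ending like _2 or _b are one class to them, and where a whole thing is asked for, a point or a joint stands for the part that bears it (a point fixed in the world has none). Each returns a list of dicts, best first, with "confidence" (0 to 1); they miss things now and then, are a little off and sometimes report something else, mostly with a low value. They report only what shows in the picture. A call takes as long as a camera call. They do not tell look-alikes from the thing itself.
- finder.look_for(camera, thing): "rect" ([left, top, right, bottom] in pixels, round what is visible of it).
The state is a dict: "clock": time; "joints": joint angles; "joint_vel": joint speeds; "joint_torque": joint torques, N m; "ee_pos": TCP position; "eef_rot": TCP orientation; "contact_force": force on the tool from outside, world axes, zero at the start; "moment": the same for the moment, N m; "grip_width": opening from 0.0 (shut) to 1.0 (fully open).
Only numpy, scipy, OpenCV 4.12 (cv2) and the standard library are available. Lean on these libraries where they do the work, as an engineer would, in place of code of your own. Each camera call takes 0.05 s, during which the arm holds its last target.

## Task

The vacuum pump stands on a floating plate with a spring mount under each corner, and one end of that plate still has a folded steel packer under it. Hook the packer out with a fingertip, sliding it flat along the bench without lifting it until it is well clear of the plate, then press down the round cap of the mount at that same end, on the side that has the scales, until its pointer stands on the broad mark and not past it, hold it there a moment and let it come back up. Do not press the mount at the other end to its mark, and leave the other things on the bench where they are.

Things in the scene. Friction and masses are not known exactly. Their poses are not given: they have to be found in the camera images.
- pump_base: Fixed foot of the vacuum pump: two dark steel rails, 50 x 330 x 6 mm, along its y axis at x = +85 and -85 mm. Origin: on the bench, in the middle of the unit; z up, y along the length of the pump, x towards the side with the two white scales. Under each corner of the plate above, at x = +-85, y = +-130 mm, stands a spring mount 52 mm across.
- cap_left: Round flat steel cap, 36 mm across, 8 mm high, on the plate over the spring mount at x = +85, y = +130 mm of pump_base (scale side, +y end). Origin: centre of its underside; its top face, the one to press, is 8 mm higher, 74 mm above the bench at rest. Pressed at its centre it sinks about 1 mm per 1.1 N; 11 to 12 mm (about 12 N) brings its pointer to the middle of the broad mark.
- cap_right: The same cap over the spring mount at x = +85, y = -130 mm of pump_base (scale side, -y end).
- pointer_left (a point): Tip of the dark pointer, 22 mm long, fixed to the plate next to cap_left; it moves down in front of the white scale as the corner is pressed. At rest it is about 12 mm above mark_left (within 1.5 mm).
- pointer_right (a point): Tip of the same pointer next to cap_right.
- mark_left (a point): Middle of the broad black mark (5 mm high, 30 mm wide) on the upright white scale plate (32 mm wide, 78 mm high) beside the mount under cap_left; it is fixed to the foot, 51 mm above the bench. Thin lines stand 4 mm apart above and below it.
- mark_right (a point): Middle of the broad mark on the scale beside the mount under cap_right.
- packer_mid (a point): Centre (half-way up) of the packer: a loose U-shaped folded steel channel, about 0.35 kg, open side up; 40 mm wide (x), 110 long (y), 57 high, metal 5 mm thick: a web flat on the bench and an upright flange at each end. It lies along the pump's y at one end of the plate (which one varies), this point about 185 mm from the pump's middle; it is out when that is over 205 mm.
- bolt_tin: Small round dark tin with a steel lid, 52 mm across, 55 mm high, standing at the end of the plate that has no packer. Origin: centre of its underside. Leave alone.
- washer_tray: Small grey open tray, 50 x 90 x 22 mm, on the scale side of the pump. Leave alone.
- wrench_near: Wrench 190 mm long lying on the bench between pump and robot. Leave alone.
- wrench_side: Wrench 160 mm long lying on the bench near the robot, to its right. Leave alone.
- tape_roll: Cardboard-brown ring, 84 mm across, 48 mm high, beyond the pump. Leave alone.
- spray_bottle: White bottle 64 mm across, 190 mm high, beyond the pump to the left. Leave alone.
- mug: White mug 80 mm across, 90 mm high, beyond the pump. Leave alone.
- flap_disc: Brown abrasive disc, 116 mm across, 18 mm high, near the robot to its left. Leave alone.
- grinder: Angle grinder about 270 mm long lying beyond the pump to the right. Leave alone.
- packer: The same packer, with its origin at the centre of its underside, 28.5 mm below packer_mid, same axes. Its inner flange is about 20 mm in under the end of the plate, its outer flange about 90 mm outside, so a finger can go down between the end of the plate and the inside of the outer flange and draw it outwards.
- plate_mid (a point): Middle of the underside of the floating grey plate, 210 (x) x 300 (y) x 6 mm, underside 60 mm above the bench at rest, ends at y = +-150 mm of pump_base. It carries the pump (blue motor, aluminium head, within x = +-60, y = +-92 mm, top 150 mm above the bench), rests only on its springs, sinks and tilts where it is pressed and comes back level by itself.
Not all that is in view belongs to the job. Leave any pink or red look-alike of the packer alone.

How it is judged (in metres and radians):
On the way, in this order (a step that is already met when the one before it is completed fails the run):
1. the packer is out from under the plate, flat on the bench and at rest ((y of packer_mid in the frame of pump_base above 0.205 m or y of packer_mid in the frame of pump_base below -0.205 m) and angle between packer_mid's own z axis and vertical below 0.1 rad and linear speed of packer below 0.02 m/s), for 0.2 s.
2. a fingertip on the cap at the packed end, scale side, holds its pointer on the broad mark (within 3 mm of its middle) (((y of packer_mid in the frame of pump_base above 0 m and z of pointer_left in the frame of mark_left between -0.003 and 0.003 m and contact force between the fingers and cap_left above 2 N) or (y of packer_mid in the frame of pump_base below 0 m and z of pointer_right in the frame of mark_right between -0.003 and 0.003 m and contact force between the fingers and cap_right above 2 N))), for 0.4 s.
At the end, for the whole second after the job is handed in: The packer stands flat on the bench, at rest, its centre more than 205 mm along the pump from the pump's middle; both pointers are back at rest, 9 to 15 mm above the broad marks; no other thing has moved more than 20 mm (all of step 1 and z of pointer_left in the frame of mark_left between 0.009 and 0.015 m and z of pointer_right in the frame of mark_right between 0.009 and 0.015 m and distance of each of bolt_tin, washer_tray, wrench_near, wrench_side, tape_roll, spray_bottle, mug, flap_disc, grinder from where it was at the start of the episode below 0.02 m); the robot touches nothing.
It fails at once if the packer is lifted (more than 12 mm) or tipped (height (world z) of packer_mid above 0.0405 m or angle between packer_mid's own z axis and vertical above 0.35 rad).
It fails at once if a pointer is pushed past the broad mark (more than 6 mm below its middle) (z of pointer_left in the frame of mark_left below -0.006 m or z of pointer_right in the frame of mark_right below -0.006 m).
It fails at once if the mount at the end without the packer is pressed to its mark ((y of packer_mid in the frame of pump_base above 0 m and z of pointer_right in the frame of mark_right below 0.003 m) or (y of packer_mid in the frame of pump_base below 0 m and z of pointer_left in the frame of mark_left below 0.003 m)).
It fails at once if another thing on the bench is moved more than 20 mm or lifted (distance of any of bolt_tin, washer_tray, wrench_near, wrench_side, tape_roll, spray_bottle, mug, flap_disc, grinder from where it was at the start of the episode above 0.02 m).
It also fails if it takes over 48 s, if anything falls off the work surface, if the arm or the gripper's body presses on something with over 40 N, if the wrist force passes 120 N, or if a joint passes its speed limit or range.

## Working session

There is one attempt and no reset: what is moved stays moved. The work goes in short steps, Python scripts to look and compute and a shell command to move; the robot and the scene stay as the last step left them, time stands still between calls to the robot, and variables do not carry over. Pictures are saved under pics/ and viewed, and the job is handed in when it is done.

```bash
ls; mkdir -p pics; python3 - <<'E'
from rig import robot,viewer,finder
import cv2
print(robot.get_state())
for n in("scene","top"):
    f=viewer.grab_frame(n); cv2.imwrite(f"pics/{n}0.png",f["pixels"]); print(n,f["eye"],f["rotation"],f["fx"],f["fy"],f["cx"],f["cy"],[k for k in f])
    for t in("packer","cap_left","cap_right","pump_base","bolt_tin","washer_tray"):
        print(t,[(r["rect"],round(r["confidence"],2)) for r in finder.look_for(n,t)][:3])
E
```

```text
pics
{'clock': 0.0, 'joints': array([ 1.60861244e+00,  3.85555104e-01,  6.62809026e-03, -5.31927555e-04,
       -1.19399651e+00, -2.58568802e-01]), 'joint_vel': array([-0.00154364,  0.00030517, -0.00088085, -0.00101968,  0.00198426,
        0.00157259]), 'joint_torque': array([ 9.67636151e-04, -3.90665996e+01,  1.87401885e+01,  4.21989843e+00,
        1.09033185e-02, -1.95314728e-04]), 'ee_pos': array([136.6976001 , 609.16651296, 185.65656696]), 'eef_rot': array([-0.23326291, -2.10223227,  2.1068417 ]), 'contact_force': array([-0.06548375, -0.51152781, -0.19397417]), 'moment': array([0.02040507, 0.00732189, 0.0467662 ]), 'grip_width': 1.0013159267575629}
scene [1180.48029607  694.8300499   823.86837069] [0.42185741 1.05329733 2.14879035] 473.7344935388016 473.7344935388016 316.478266443933 200.14936715726958 ['pixels', 'depth', 'fx', 'fy', 'cx', 'cy', 'eye', 'rotation']
packer [([191.4, 163.2, 233.1, 190.2], 0.9), ([237.2, 127.6, 257.3, 167.1], 0.68), ([273.9, 144.6, 298.5, 183.3], 0.59)]
cap_left [([356.6, 240.6, 371.1, 250.0], 0.73)]
cap_right [([263.4, 170.5, 409.8, 266.8], 0.3)]

[... 229 characters left out ...]
.4, 203.2, 284.5, 212.4], 0.41)]
top [ 280.27307909    9.17081287 1181.74473525] [ 0.15806083 -0.15867087 -1.56274823] 362.9296642358635 362.9296642358635 319.49237179431594 195.79839345387822 ['pixels', 'depth', 'fx', 'fy', 'cx', 'cy', 'eye', 'rotation']
packer [([412.1, 157.2, 443.1, 193.2], 0.82), ([349.4, 186.4, 376.6, 201.5], 0.78), ([369.5, 217.6, 408.4, 242.2], 0.73)]
cap_left [([250.7, 179.7, 261.5, 185.9], 0.42)]
cap_right []
pump_base [([248.3, 156.5, 358.7, 242.3], 0.74), ([264.5, 115.4, 290.0, 139.4], 0.59)]
bolt_tin [([234.4, 204.1, 253.3, 223.5], 0.63), ([215.8, 259.1, 249.5, 296.1], 0.58), ([247.4, 161.1, 357.5, 243.3], 0.34)]
washer_tray [([283.2, 148.7, 311.0, 166.4], 0.87)]
```

```bash
python3 - <<'E'
import cv2
a=cv2.imread("pics/scene0.png")[110:310,160:480]; cv2.imwrite("pics/s0c.png",cv2.resize(a,(800,500),interpolation=2))
a=cv2.imread("pics/top0.png")[90:310,200:470]; cv2.imwrite("pics/t0c.png",cv2.resize(a,(736,600),interpolation=2))
E
```

```text
(no output)
```

View pics/s0c.png

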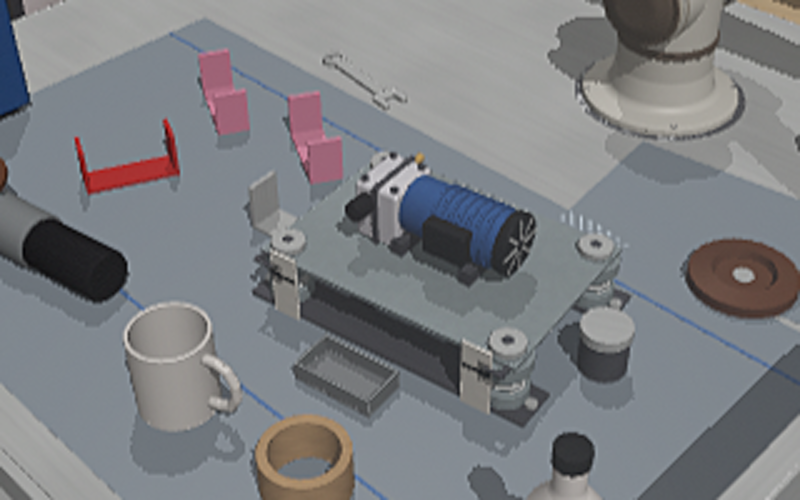

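View pics/t0c.png

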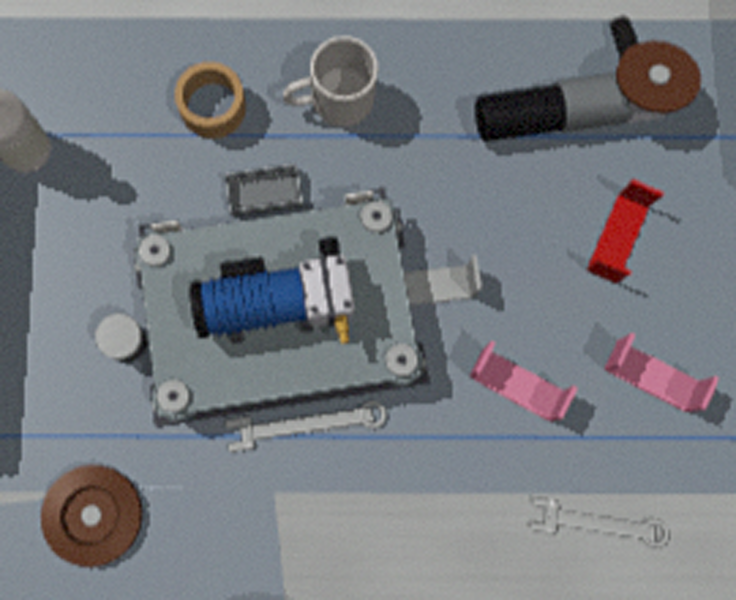

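View pics/top0.png

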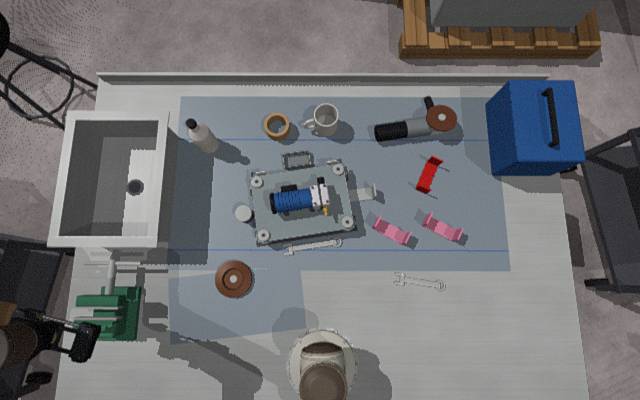

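View pics/scene0.png

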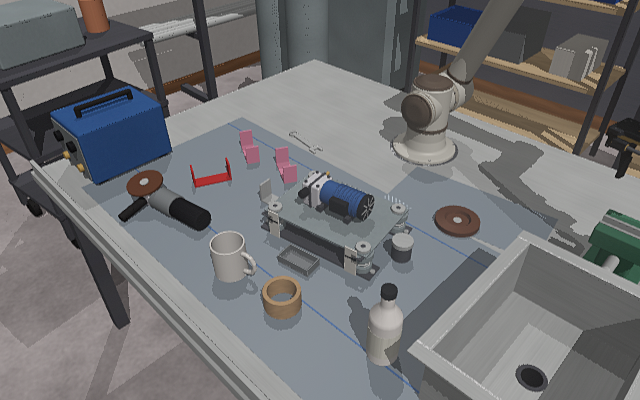

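The packer (grey) is at the pump's right (-y) end in the image, at full-frame top pixel ~(365,192). The scales face away from the robot, so the cap to press is the top-right one at ~(338,168). The tin is at the left end. Now I'll measure positions.

```bash
cat > h.py <<'E'
import numpy as np,cv2
from scipy.spatial.transform import Rotation as R
from rig import robot,viewer,finder
def cloud(f):
    d=f["depth"]; v,u=np.mgrid[:400,:640]
    p=np.stack([(u-f["cx"])/f["fx"]*d,-(v-f["cy"])/f["fy"]*d,-d],-1)
    w=p@R.from_rotvec(f["rotation"]).as_matrix().T+np.array(f["eye"]); w[d==0]=np.nan
    return w
E
python3 - <<'E'
from h import *
f=viewer.grab_frame("top"); w=cloud(f)
for n,(u,v) in dict(capR=(338,168),capRn=(347,221),capL=(257,182),capLn=(263,235),web=(357,194),web2=(366,192),fl=(374,189),plateend=(346,196),bench=(390,190),pinktl=(378,219),tin=(243,213)).items():
    print(n,np.round(w[v,u],1))
z=w[...,2]; print(np.round(z[186:198,345:382]).astype(int))
# plate points
m=(np.abs(z-66)<5); m[:, :245]=0; m[:,362:]=0; m[:155]=0; m[245:]=0
pts=w[m][:,:2].astype(np.float32); print(m.sum(),cv2.minAreaRect(pts))
f=viewer.grab_frame("scene"); w=cloud(f)
for n,(u,v) in dict(capR=(275,205),capL=(363,246)).items(): print(n,np.round(w[v,u],1))
z=w[...,2]; 
for y in range(180,216,2): print(y,np.round(z[y,258:290]).astype(int))
E
```

```text
capR [597.5 -49.5  71.5]
capRn [428.4 -75.9  71.6]
capL [550.8 205.4  73.2]
capLn [384.7 181.2  72.3]
web [ 527.1 -115.1    6.2]
web2 [ 533.6 -144.9    7.7]
fl [ 532.4 -163.8   58.5]
plateend [508.1 -74.2  65.8]
bench [ 542.6 -226.4   -1.3]
pinktl [ 436.7 -173.8   57.4]
tin [455.2 249.   54.3]
[[                  66                   64 -9223372036854775808
                     2                    3                    2
                     3                   -3                    3
                    -1                    0                    5
                     1                    1                    0
                     1                    2                    1
                     6                    1                    0
                     4                   -3                    2
                    -1                   -5                   16
                    37                   51                   59
                     1                    3                    1
                     2                    2                    3
                     2]
 
[... 11445 characters left out ...]
   61                   70                   73
                   76                   77                   76
                   79                   67                   67
                   65                   65                   65
                   65                   63                   66
                   67                   64                   65
                   69                   67 -9223372036854775808
                   66                   66]
214 [ 0  0  1 59 60 62 64 65 57 57 67 69 69 71 72 74 77 77 77 80 64 65 65 64
 66 63 65 66 67 66 68 65]<stdin>:5: RuntimeWarning: invalid value encountered in cast
<stdin>:12: RuntimeWarning: invalid value encountered in cast
```

```bash
cat >> h.py <<'E'
C=np.array([490.8,65.8]); YAW=np.deg2rad(9.8)
ex=np.array([np.cos(YAW),np.sin(YAW)]); ey=np.array([-np.sin(YAW),np.cos(YAW)])
def P(x,y): return C+x*ex+y*ey
def loc(p): d=np.array(p)[...,:2]-C; return np.stack([d@ex,d@ey],-1)
def goal(xyz,jaw):   # jaw: world angle deg of tool z; tool y down
    s=robot.get_state(); A=R.from_rotvec(s["eef_rot"]); p=np.array(s["ee_pos"])
    best=None
    for k in (0,180):
        a=np.deg2rad(jaw+k); z=np.array([np.cos(a),np.sin(a),0]); y=np.array([0,0,-1.]); x=np.cross(y,z)
        B=R.from_matrix(np.stack([x,y,z],1)); rv=(A.inv()*B).as_rotvec()
        if best is None or np.linalg.norm(rv)<np.linalg.norm(best): best=rv
        print(k,"dr",np.round(np.rad2deg(rv)/6,3))
    print("offset",np.round(A.inv().apply(np.array(xyz)-p)/50,3),"dist",np.linalg.norm(np.array(xyz)-p), "A",np.round(A.as_matrix(),2).tolist(), "J",np.round(s["joints"],2))
E
python3 - <<'E'
from h import *
q=P(2,-200); print(q); goal([*q,250],9.8); goal([137,610,250],9.8)
E
```

```text
[ 526.81271563 -130.9411607 ]
0 dr [ 0.0000e+00 -1.8742e+01 -1.0000e-03]
180 dr [1.0000e-03 1.1258e+01 0.0000e+00]
offset [-10.854  -1.265  12.748] dist 839.5243235531797 A [[-0.98, 0.0, -0.22], [0.22, 0.0, -0.98], [-0.0, -1.0, -0.0]] J [ 1.61  0.38  0.01  0.   -1.19 -0.26]
0 dr [ 0.0000e+00 -1.8742e+01 -1.0000e-03]
180 dr [1.0000e-03 1.1258e+01 0.0000e+00]
offset [-0.002 -1.264 -0.004] dist 63.209860130747224 A [[-0.98, 0.0, -0.22], [0.22, 0.0, -0.98], [-0.0, -1.0, -0.0]] J [ 1.61  0.38  0.01  0.   -1.19 -0.26]
```

```bash
python3 -m handwheel '{"offset":[[0,-1.4,0],[0,-1.4,0],[-10.85,-1.4,12.75],[-10.85,-1.4,12.75],[-10.85,-1.4,12.75],[-10.85,-1.4,12.75],[-10.85,-1.4,12.75],[-10.85,-1.4,12.75],[-10.85,-1.4,12.75],[-10.85,-1.4,12.75],[-10.85,-1.4,12.75],[-10.85,-1.4,12.75],[-10.85,-1.4,12.75],[-10.85,-1.4,12.75],[-10.85,-1.4,12.75],[-10.85,-1.4,12.75],[-10.85,-1.4,12.75],[-10.85,-1.4,12.75],[-10.85,-1.4,12.75],[-10.85,-1.4,12.75]],"dr":[[0,0,0],[0,0,0],[0,11.26,0],[0,11.26,0],[0,11.26,0],[0,11.26,0],[0,11.26,0],[0,11.26,0],[0,11.26,0],[0,11.26,0],[0,11.26,0],[0,11.26,0],[0,11.26,0],[0,11.26,0],[0,11.26,0],[0,11.26,0],[0,11.26,0],[0,11.26,0],[0,11.26,0],[0,11.26,0]],"hand":[0,0,0,0,0,0,0,0,0,0,0,0,0,0,0,0,0,0,0,0]}'
python3 - <<'E'
from h import *
q=P(2,-205); print(q); goal([*q,250],9.8)
f=viewer.grab_frame("wrist"); cv2.imwrite("pics/w1.png",f["pixels"]); np.save("w1.npy",cloud(f))
print(f["eye"])
E
```

```text
clock: 3.3
ee_pos: [526.4, -130.2, 257.2]
eef_rot: [-1.123, -1.336, 1.335]
contact_force: [0.2, -1.0, 1.0]
grip_width: 0.01
[ 527.66376313 -135.86820019]
0 dr [-1.0000e-03 -2.9987e+01 -1.2000e-02]
180 dr [ 0.007  0.013 -0.   ]
offset [-0.117  0.144 -0.006] dist 9.277753041159468 A [[-0.17, 0.0, -0.99], [0.99, 0.0, -0.17], [-0.0, -1.0, -0.0]] J [ 0.06  0.2  -0.08 -0.   -1.29  0.12]
[ 538.73110814 -198.06725354  456.53077057]
```

View pics/w1.png

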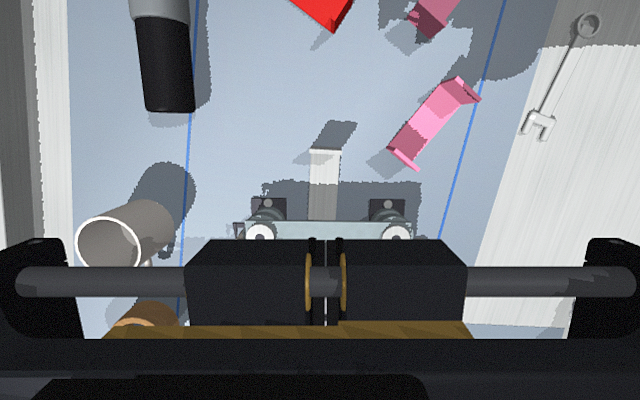

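The wrist view shows the packer in the clear: outer flange at ~(325,150), web running down to the plate edge at y~220, caps at (260,231) and (396,231). The pink look-alikes are up and to the right.

```bash
python3 - <<'E'
from h import *
w=np.load("w1.npy"); img=cv2.imread("pics/w1.png")
for v,u in ((231,260),(231,396),(151,325),(157,325),(180,324),(200,324),(215,324)):
    print((u,v),np.round(w[v,u],1),np.round(loc(w[v,u]),1))
z=w[...,2]; L=loc(w)
b=np.zeros_like(z,bool); b[140:235,300:350]=1
for lo,hi in((48,62),):
    m=b&(z>lo)&(z<hi)&(L[...,1]<-200); p=w[m][:,:2]; print("flange",m.sum(),np.round(np.percentile(loc(p),[2,50,98],axis=0),1))
# web edges by brightness
for v in range(160,220,8):
    row=img[v,295:355].astype(int).sum(1); print(v,row.tolist()[::2])
m=(np.abs(z-74)<4); 
for (u,v) in((260,231),(396,231)):
    mm=np.zeros_like(m); mm[v-12:v+12,u-18:u+18]=1; mm&=m; p=w[mm]; print("cap",mm.sum(),np.round(np.nanmean(p,0),1),np.round(loc(np.nanmean(p,0)),1))
E
```

```text
(260, 231) [596.5 -55.9  75.4] [  83.4 -137.9]
(396, 231) [430.4 -84.8  74.8] [ -85.1 -138.1]
(325, 151) [ 533.8 -164.8   58.5] [   3.1 -234.6]
(325, 157) [ 531.8 -152.5    7.4] [   3.2 -222.1]
(324, 180) [ 527.6 -120.6    6.4] [   4.5 -190. ]
(324, 200) [522.6 -92.    5.7] [   4.5 -161. ]
(324, 215) [518.9 -70.5   7.2] [   4.5 -139.1]
flange 161 [[ -16.3 -236.9]
 [   3.1 -234.5]
 [  21.4 -230.9]]
160 [536, 539, 530, 534, 528, 525, 536, 533, 582, 603, 591, 598, 592, 587, 586, 586, 624, 694, 681, 674, 687, 678, 537, 630, 605, 608, 600, 597, 598, 600]
168 [613, 618, 614, 609, 620, 614, 611, 580, 678, 688, 670, 686, 674, 680, 681, 672, 682, 684, 680, 684, 688, 686, 412, 625, 597, 595, 611, 606, 607, 598]
176 [615, 618, 618, 610, 614, 616, 622, 597, 692, 680, 671, 690, 674, 682, 681, 675, 688, 683, 679, 691, 688, 689, 382, 612, 608, 595, 597, 589, 601, 598]
184 [342, 339, 330, 337, 333, 335, 345, 310, 397, 378, 373, 680, 378, 388, 374, 358, 687, 366, 380, 386, 463, 596, 336, 335, 342, 337, 344, 349, 341, 342]
192 [339, 337, 324, 336, 337, 343, 320, 403, 433, 419, 406, 422, 414, 414, 412, 412, 428, 432, 416, 425, 420, 375, 338, 340, 341, 335, 330, 344, 339, 337]
200 [334, 337, 329, 336, 335, 332, 311, 432, 423, 411, 401, 424, 402, 410, 409, 408, 422, 420, 410, 431, 423, 318, 327, 336, 337, 337, 325, 335, 334, 336]
208 [334, 334, 334, 334, 337, 336, 241, 426, 425, 402, 417, 418, 413, 409, 407, 436, 420, 421, 429, 416, 409, 309, 329, 323, 334, 327, 333, 337, 339, 324]
216 [326, 326, 327, 323, 333, 329, 308, 425, 420, 405, 428, 413, 413, 411, 404, 431, 410, 419, 417, 418, 399, 315, 324, 332, 327, 333, 333, 341, 328, 315]
cap 358 [596.3 -54.6  75. ] [  83.5 -136.6]
cap 317 [430.5 -82.8  74.9] [ -84.7 -136.2]
```

```bash
python3 - <<'E'
from h import *
print(loc(robot.get_state()["ee_pos"]),robot.get_state()["ee_pos"])
goal([*P(3,-195),20],9.8)
E
```

```text
[   1.74244378 -199.27930811] [ 526.43624909 -130.27482373  257.1481389 ]
0 dr [-0.0000e+00 -2.9989e+01 -1.1000e-02]
180 dr [ 0.007  0.011 -0.   ]
offset [ 0.086  4.743 -0.022] dist 237.19007928204445 A [[-0.17, 0.0, -0.99], [0.99, 0.0, -0.17], [-0.0, -1.0, -0.0]] J [ 0.06  0.2  -0.08 -0.   -1.29  0.12]
```

```bash
python3 -m handwheel '{"offset":[[0.08,1,-0.02],[0.08,2,-0.02],[0.08,3,-0.02],[0.08,3.6,-0.02],[0.08,4.1,-0.02],[0.08,4.4,-0.02],[0.08,4.6,-0.02],[0.08,4.74,-0.02],[0.08,4.74,-0.02],[0.08,4.74,-0.02]],"dr":[[0,0,0],[0,0,0],[0,0,0],[0,0,0],[0,0,0],[0,0,0],[0,0,0],[0,0,0],[0,0,0],[0,0,0]],"hand":[0,0,0,0,0,0,0,0,0,0]}'
python3 - <<'E'
from h import *
print(loc(robot.get_state()["ee_pos"]))
f=viewer.grab_frame("scene"); cv2.imwrite("pics/s2.png",cv2.resize(f["pixels"][110:310,160:480],(800,500)))
E
```

```text
clock: 4.6
ee_pos: [527.4, -126.9, 20.4]
eef_rot: [-1.125, -1.335, 1.334]
contact_force: [0.4, -0.1, 0.3]
grip_width: 0.004
[   3.31118328 -196.14971264]
```

View pics/s2.png

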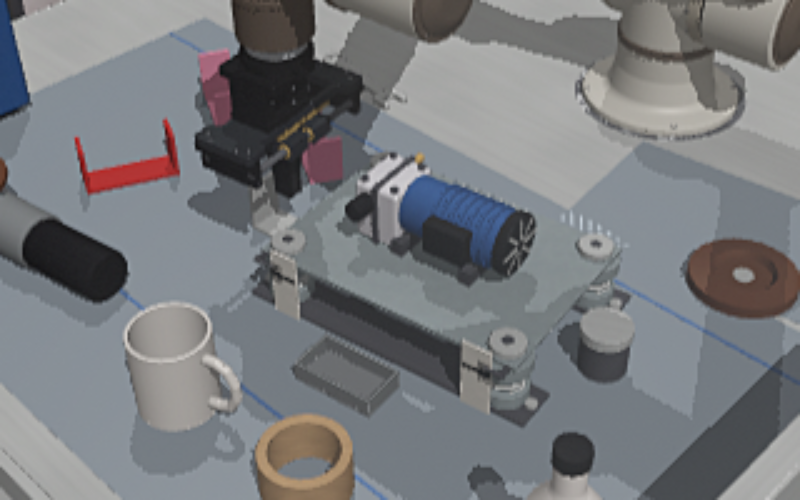

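The fingertip is down between the plate end and the outer flange without contact. I'll draw it outwards.

```bash
python3 -m handwheel '{"offset":[[-0.2,0,0],[-0.4,0,0],[-0.48,0,0],[-0.55,0,0],[-0.62,0,0],[-0.69,0,0],[-0.76,0,0],[-0.83,0,0],[-0.9,0,0],[-0.97,0,0],[-1.04,0,0],[-1.11,0,0],[-1.18,0,0],[-1.24,0,0],[-1.29,0,0],[-1.32,0,0],[-1.32,0,0]],"dr":[[0,0,0],[0,0,0],[0,0,0],[0,0,0],[0,0,0],[0,0,0],[0,0,0],[0,0,0],[0,0,0],[0,0,0],[0,0,0],[0,0,0],[0,0,0],[0,0,0],[0,0,0],[0,0,0],[0,0,0]],"hand":[0,0,0,0,0,0,0,0,0,0,0,0,0,0,0,0,0]}'
python3 - <<'E'
from h import *
print(loc(robot.get_state()["ee_pos"]))
f=viewer.grab_frame("scene"); cv2.imwrite("pics/s3.png",cv2.resize(f["pixels"][110:310,160:480],(800,500)))
w=cloud(f); L=loc(w); z=w[...,2]
m=(z>30)&(z<62)&(L[...,1]<-180)&(L[...,1]>-320)&(abs(L[...,0])<25); print(m.sum(),np.percentile(L[m],[5,50,95],axis=0))
m=(z>3)&(z<9)&(L[...,1]<-150)&(L[...,1]>-320)&(abs(L[...,0])<25); print(m.sum(),np.percentile(L[m],[5,50,95],axis=0))
E
```

```text
clock: 6.78
ee_pos: [538.1, -192.2, 19.7]
eef_rot: [-1.124, -1.334, 1.334]
contact_force: [0.2, 0.8, 0.5]
grip_width: 0.004
[   2.68968608 -262.27974786]
73 [[  -4.06972764 -276.65041944]
 [  11.9604727  -272.64424562]
 [  23.4259611  -251.8005012 ]]
194 [[ -14.22124539 -272.99260806]
 [   5.96427707 -239.27076924]
 [  23.64335709 -207.23658745]]
```

View pics/s3.png

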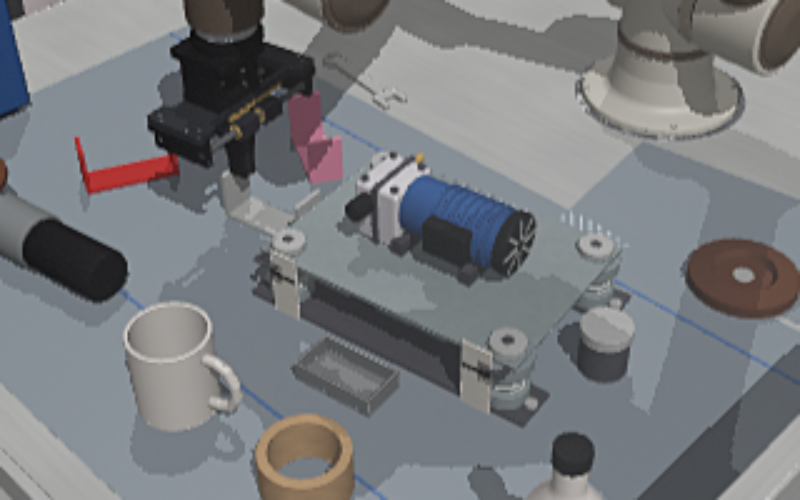

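```bash
python3 -m handwheel '{"offset":[[-0.07,0,0],[-0.14,0,0],[-0.2,0,0],[-0.24,0,0],[-0.24,0,0],[-0.1,0,0],[0.3,0,0],[0.3,0,0],[0.3,-1,0],[0.3,-2,0],[0.3,-2.8,0],[0.3,-2.8,0]],"dr":[[0,0,0],[0,0,0],[0,0,0],[0,0,0],[0,0,0],[0,0,0],[0,0,0],[0,0,0],[0,0,0],[0,0,0],[0,0,0],[0,0,0]],"hand":[0,0,0,0,0,0,0,0,0,0,0,0]}'
python3 - <<'E'
from h import *
print(loc(robot.get_state()["ee_pos"]))
for n in("top","scene"):
    f=viewer.grab_frame(n); cv2.imwrite(f"pics/{n}4.png",f["pixels"]); w=cloud(f); L=loc(w); z=w[...,2]
    m=(z>40)&(z<62)&(L[...,1]<-230)&(L[...,1]>-320)&(abs(L[...,0])<25); print(n,m.sum(),np.percentile(L[m],[5,50,95],axis=0))
    m=(np.abs(z-74)<3.5)&(np.hypot(L[...,0]-85,L[...,1]+130)<24)
    if m.sum()>10: print("cap",m.sum(),w[m].mean(0),(L[m].max(0)+L[m].min(0))/2,L[m].mean(0))
f=viewer.grab_frame("wrist"); cv2.imwrite("pics/w4.png",f["pixels"])
cv2.imwrite("pics/s4c.png",cv2.resize(cv2.imread("pics/scene4.png")[180:250,240:340],(800,560),interpolation=2))
goal([*P(85,-130),100],9.8+45)
goal([*P(85,-130),160],9.8+45)
E
```

```text
clock: 8.32
ee_pos: [538.1, -177.2, 163.9]
eef_rot: [-1.131, -1.34, 1.332]
contact_force: [-0.0, -0.5, -0.6]
grip_width: 0.008
[   5.19438935 -247.53596019]
top 2 [[  -2.86457431 -291.49361046]
 [   2.73648771 -290.80599323]
 [   8.33754972 -290.11837601]]
scene 67 [[ -14.10365191 -290.23106081]
 [   3.83056023 -285.53256987]
 [  22.9986519  -283.3255438 ]]
cap 101 [597.81177938 -45.94660089  73.19381535] [  86.61138709 -128.40065803] [  86.42991966 -128.33040452]
0 dr [-1.8000e-02  2.2499e+01 -1.6000e-02]
180 dr [-0.013 -7.501  0.015]
offset [ 2.329  1.174 -1.664] dist 154.66058577307652 A [[-0.17, -0.0, -0.99], [0.99, 0.0, -0.17], [0.0, -1.0, 0.0]] J [-0.03  0.3  -0.19 -0.   -1.08  0.2 ]
0 dr [-1.8000e-02  2.2499e+01 -1.6000e-02]
180 dr [-0.013 -7.501  0.015]
offset [ 2.33  -0.026 -1.662] dist 143.08028195833217 A [[-0.17, -0.0, -0.99], [0.99, 0.0, -0.17], [0.0, -1.0, 0.0]] J [-0.03  0.3  -0.19 -0.   -1.08  0.2 ]
```

View pics/w4.png

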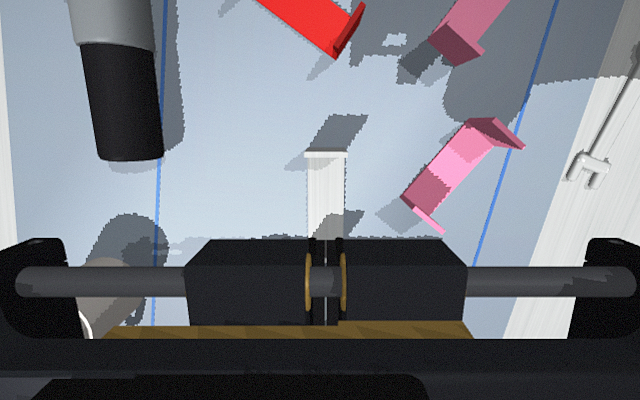

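View pics/s4c.png

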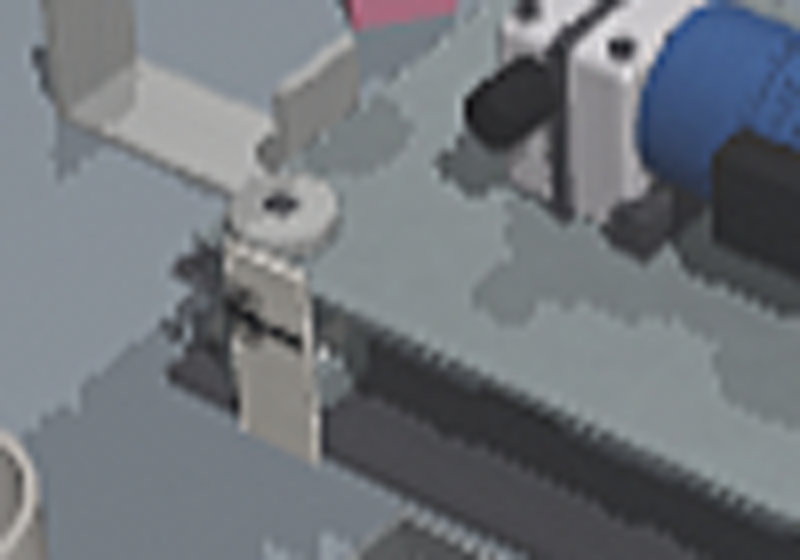

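Packer mid is now at y ≈ -233 mm, flat. Next: over the cap with the body turned 45° to clear the pump.

```bash
python3 -m handwheel '{"offset":[[0.8,0,-0.6],[1.6,0,-1.2],[2.33,0,-1.66],[2.33,0,-1.66],[2.33,0.4,-1.66],[2.33,0.8,-1.66],[2.33,1.1,-1.66],[2.33,1.1,-1.66],[2.33,1.1,-1.66]],"dr":[[0,-1.5,0],[0,-3,0],[0,-4.5,0],[0,-6,0],[0,-7.5,0],[0,-7.5,0],[0,-7.5,0],[0,-7.5,0],[0,-7.5,0]],"hand":[0,0,0,0,0,0,0,0,0]}'
python3 - <<'E'
from h import *
s=robot.get_state(); print(loc(s["ee_pos"]),s["ee_pos"],s["contact_force"])
f=viewer.grab_frame("scene"); cv2.imwrite("pics/s5.png",cv2.resize(f["pixels"][130:270,200:400],(800,560),interpolation=2))
goal([*P(85.5,-129),80],54.8)
E
```

```text
clock: 9.6
ee_pos: [598.0, -48.3, 105.1]
eef_rot: [-0.594, -1.87, 1.871]
contact_force: [-0.8, -0.1, -0.2]
grip_width: 0.009
[  86.1773106  -130.71915545] [597.96944452 -48.34349139 105.06568965] [-0.84663391 -0.07455308 -0.196054  ]
0 dr [1.9000e-02 2.9999e+01 1.2000e-02]
180 dr [ 0.007 -0.001 -0.012]
offset [ 0.037  0.509 -0.011] dist 25.545652576885402 A [[-0.82, 0.0, -0.58], [0.58, -0.0, -0.82], [-0.0, -1.0, -0.0]] J [ 0.19  0.41 -0.17  0.   -0.99  0.77]
```

View pics/s5.png

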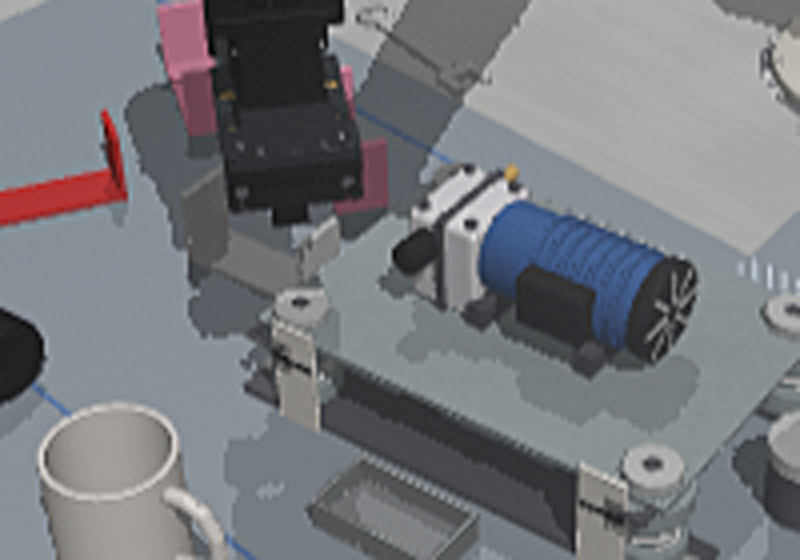

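```bash
python3 - <<'E'
from h import *
f=viewer.grab_frame("scene"); w=cloud(f)
def proj(p):
    c=R.from_rotvec(f["rotation"]).inv().apply(np.array(p)-f["eye"]); return f["cx"]+f["fx"]*c[0]/-c[2], f["cy"]-f["fy"]*c[1]/-c[2]
s=robot.get_state(); print(s["ee_pos"],s["contact_force"],proj(s["ee_pos"]),proj([*P(85.5,-129),74]))
for y in range(176,190,2): print(y,[np.round(w[y,u]).tolist() for u in (270,273,276)])
E
```

```text
[598.1621259  -48.26106684 105.60069102] [0.81222941 0.5632327  0.56169508] (np.float64(273.28555090648604), np.float64(195.56823766255079)) (np.float64(274.8849365455126), np.float64(205.5042907364849))
176 [[657.0, 21.0, 229.0], [649.0, 22.0, 226.0], [645.0, 27.0, 226.0]]
178 [[656.0, 20.0, 223.0], [647.0, 19.0, 218.0], [645.0, 27.0, 220.0]]
180 [[655.0, 18.0, 216.0], [650.0, 21.0, 214.0], [645.0, 26.0, 215.0]]
182 [[607.0, -45.0, 154.0], [603.0, -39.0, 154.0], [596.0, -35.0, 153.0]]
184 [[609.0, -43.0, 150.0], [601.0, -42.0, 146.0], [596.0, -36.0, 146.0]]
186 [[nan, nan, nan], [603.0, -40.0, 142.0], [479.0, -183.0, 3.0]]
188 [[495.0, -192.0, 0.0], [488.0, -186.0, -1.0], [485.0, -177.0, 2.0]]
```

```bash
python3 - <<'E'
from h import *
f=viewer.grab_frame("scene"); cv2.imwrite("pics/s6.png",cv2.resize(f["pixels"][120:220,220:340],(720,600),interpolation=0))
def proj(p):
    c=R.from_rotvec(f["rotation"]).inv().apply(np.array(p)-f["eye"]); return f["cx"]+f["fx"]*c[0]/-c[2], f["cy"]-f["fy"]*c[1]/-c[2]
print([proj([538,-192,z]) for z in (20,57)],[proj([527.4,-127,z]) for z in (20,57)])
E
```

```text
[(np.float64(258.06129629886954), np.float64(188.8179908004118)), (np.float64(256.8790879041263), np.float64(178.21269747246325))] [(np.float64(275.9816929871174), np.float64(196.8417667522172)), (np.float64(275.08754056787365), np.float64(186.12763477119125))]
```

View pics/s6.png

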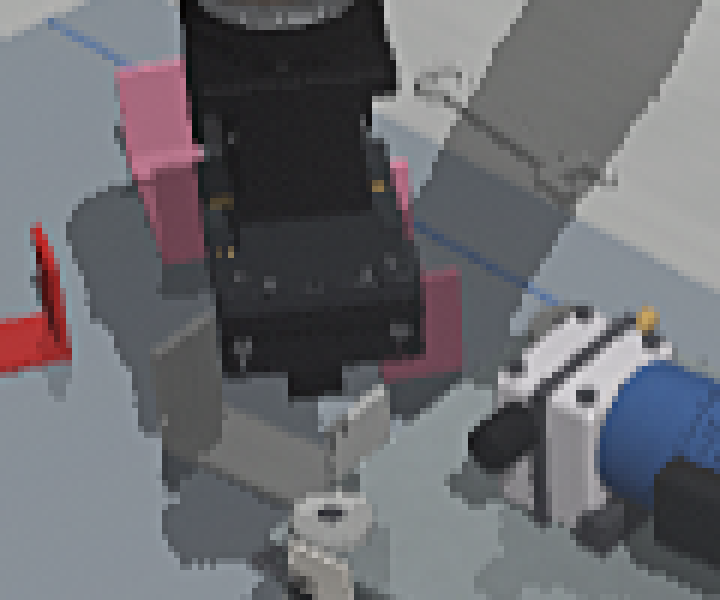

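The visible fingertip looks higher in the image (row ~185) than the reported TCP projects (row ~196). I'll descend by feel, in small steps.

```bash
python3 -m handwheel '{"offset":[[0.03,0.2,0],[0.03,0.4,0],[0.03,0.5,0],[0.03,0.54,0],[0.03,0.54,0],[0.03,0.54,0]],"dr":[[0,0,0],[0,0,0],[0,0,0],[0,0,0],[0,0,0],[0,0,0]],"hand":[0,0,0,0,0,0]}'
python3 -m handwheel '{"offset":[[0,0.04,0],[0,0.08,0],[0,0.1,0],[0,0.1,0]],"dr":[[0,0,0],[0,0,0],[0,0,0],[0,0,0]],"hand":[0,0,0,0]}'
python3 - <<'E'
from h import *
f=viewer.grab_frame("scene"); cv2.imwrite("pics/s7.png",cv2.resize(f["pixels"][140:240,230:350],(720,600),interpolation=0))
s=robot.get_state();print(loc(s["ee_pos"]),s["ee_pos"],s["contact_force"])
E
```

```text
clock: 10.5
ee_pos: [596.6, -47.4, 78.0]
eef_rot: [-0.594, -1.871, 1.87]
contact_force: [0.5, -0.8, 0.0]
grip_width: 0.002
clock: 11.0
ee_pos: [596.2, -47.4, 72.6]
eef_rot: [-0.593, -1.87, 1.87]
contact_force: [0.8, -0.3, 0.3]
grip_width: 0.004
[  84.68343641 -129.48543196] [596.28737763 -47.3820421   72.71530348] [-0.27375566  0.26719637 -0.08732535]
```

View pics/s7.png

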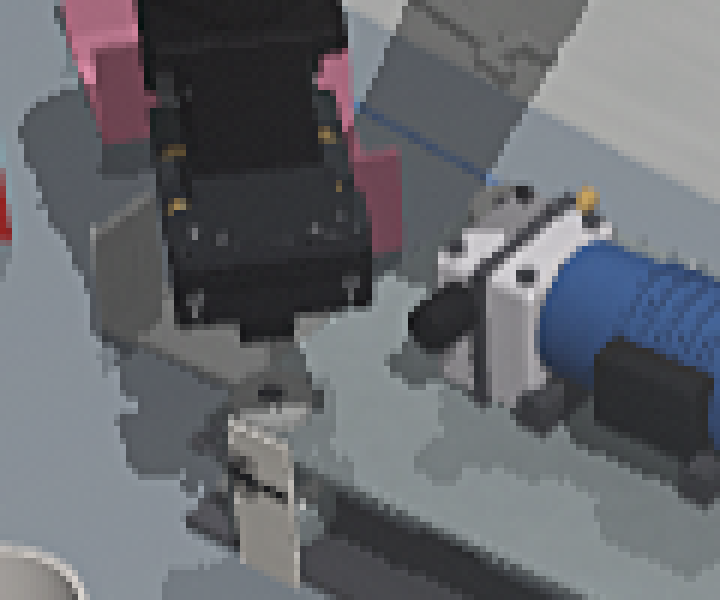

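```bash
python3 -m handwheel '{"offset":[[0,0.05,0],[0,0.1,0],[0,0.1,0]],"dr":[[0,0,0],[0,0,0],[0,0,0]],"hand":[0,0,0]}'
```

```text
clock: 11.42
ee_pos: [596.1, -47.4, 67.4]
eef_rot: [-0.593, -1.87, 1.87]
contact_force: [-0.5, -0.7, 0.2]
grip_width: 0.006
```

```bash
python3 -m handwheel '{"offset":[[0,0.05,0],[0,0.1,0],[0,0.1,0]],"dr":[[0,0,0],[0,0,0],[0,0,0]],"hand":[0,0,0]}'
```

```text
clock: 11.8
ee_pos: [596.1, -47.4, 62.4]
eef_rot: [-0.593, -1.87, 1.87]
contact_force: [0.1, -0.2, 0.8]
grip_width: 0.003
```

```bash
python3 - <<'E'
from h import *
f=viewer.grab_frame("scene"); cv2.imwrite("pics/s8.png",cv2.resize(f["pixels"][160:240,240:340],(750,600),interpolation=0)); w=cloud(f)
for y in range(188,204,1): print(y,[np.round(w[y,u]).tolist() for u in (272,275,278)])
E
```

```text
188 [[657.0, 25.0, 199.0], [651.0, 28.0, 197.0], [646.0, 31.0, 196.0]]
189 [[655.0, 22.0, 193.0], [650.0, 26.0, 193.0], [645.0, 31.0, 192.0]]
190 [[658.0, 26.0, 194.0], [648.0, 23.0, 187.0], [643.0, 28.0, 187.0]]
191 [[652.0, 18.0, 184.0], [648.0, 23.0, 184.0], [642.0, 26.0, 182.0]]
192 [[654.0, 20.0, 183.0], [649.0, 24.0, 183.0], [643.0, 27.0, 181.0]]
193 [[652.0, 17.0, 178.0], [648.0, 23.0, 178.0], [645.0, 29.0, 180.0]]
194 [[654.0, 19.0, 177.0], [648.0, 22.0, 175.0], [645.0, 29.0, 177.0]]
195 [[653.0, 17.0, 173.0], [648.0, 21.0, 172.0], [644.0, 28.0, 173.0]]
196 [[655.0, 20.0, 172.0], [648.0, 22.0, 169.0], [643.0, 26.0, 169.0]]
197 [[656.0, 20.0, 170.0], [601.0, -39.0, 108.0], [594.0, -35.0, 106.0]]
198 [[606.0, -45.0, 104.0], [600.0, -40.0, 103.0], [595.0, -34.0, 104.0]]
199 [[607.0, -43.0, 102.0], [601.0, -39.0, 102.0], [595.0, -35.0, 100.0]]
200 [[609.0, -42.0, 101.0], [546.0, -109.0, 29.0], [571.0, -65.0, 67.0]]
201 [[537.0, -135.0, 7.0], [577.0, -69.0, 65.0], [573.0, -62.0, 67.0]]
202 [[592.0, -63.0, 73.0], [587.0, -58.0, 73.0], [582.0, -52.0, 74.0]]
203 [[593.0, -62.0, 71.0], [588.0, -57.0, 72.0], [584.0, -49.0, 74.0]]
```

View pics/s8.png

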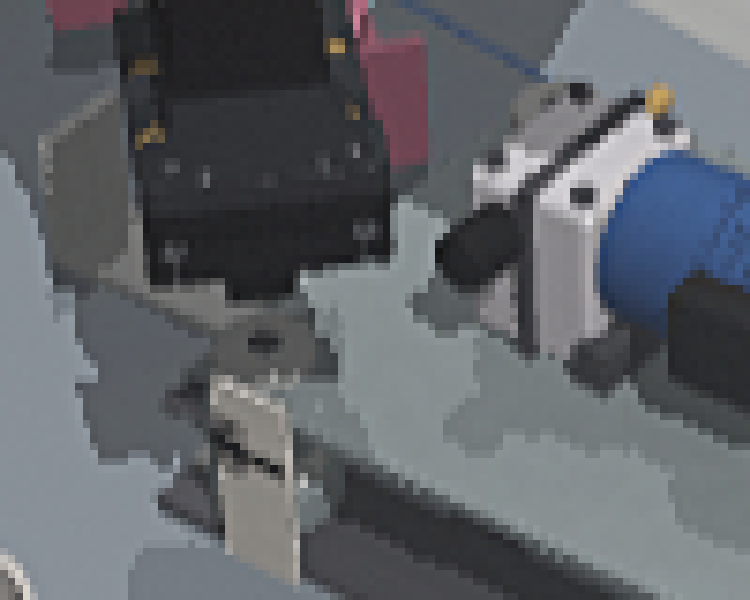

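The depth image agrees: the real fingertip sits ~37 mm above the reported TCP (tip at z ≈ 100 mm, reported 62), so contact should come near reported z ≈ 37.

```bash
python3 -m handwheel '{"offset":[[0,0.1,0],[0,0.2,0],[0,0.3,0],[0,0.36,0],[0,0.36,0]],"dr":[[0,0,0],[0,0,0],[0,0,0],[0,0,0],[0,0,0]],"hand":[0,0,0,0,0]}'
```

```text
clock: 12.48
ee_pos: [596.1, -47.4, 44.4]
eef_rot: [-0.593, -1.87, 1.87]
contact_force: [-0.6, 0.4, 0.7]
grip_width: 0.004
```

```bash
python3 -m handwheel '{"offset":[[0,0.04,0],[0,0.08,0],[0,0.08,0]],"dr":[[0,0,0],[0,0,0],[0,0,0]],"hand":[0,0,0]}'
```

```text
clock: 12.85
ee_pos: [596.2, -47.4, 40.6]
eef_rot: [-0.593, -1.87, 1.87]
contact_force: [0.3, -0.4, -0.7]
grip_width: 0.008
```

```bash
python3 -m handwheel '{"offset":[[0,0.04,0],[0,0.06,0],[0,0.06,0]],"dr":[[0,0,0],[0,0,0],[0,0,0]],"hand":[0,0,0]}'
```

```text
clock: 13.22
ee_pos: [596.4, -47.4, 37.8]
eef_rot: [-0.594, -1.87, 1.87]
contact_force: [-0.3, 0.3, 0.4]
grip_width: 0.004
```

```bash
python3 -m handwheel '{"offset":[[0,0.04,0],[0,0.06,0],[0,0.06,0]],"dr":[[0,0,0],[0,0,0],[0,0,0]],"hand":[0,0,0]}'
python3 - <<'E'
from h import *
f=viewer.grab_frame("scene"); cv2.imwrite("pics/s9.png",cv2.resize(f["pixels"][170:240,240:340],(800,560),interpolation=0)); w=cloud(f)
for y in range(196,212,1): print(y,[np.round(w[y,u]).tolist() for u in (272,275,278)])
E
```

```text
clock: 13.6
ee_pos: [596.6, -47.4, 35.1]
eef_rot: [-0.594, -1.871, 1.87]
contact_force: [-0.5, -0.4, 3.2]
grip_width: 0.007
196 [[657.0, 22.0, 175.0], [653.0, 28.0, 176.0], [649.0, 33.0, 176.0]]
197 [[659.0, 24.0, 173.0], [655.0, 30.0, 175.0], [647.0, 31.0, 171.0]]
198 [[658.0, 23.0, 170.0], [655.0, 29.0, 171.0], [646.0, 29.0, 166.0]]
199 [[659.0, 24.0, 168.0], [652.0, 26.0, 166.0], [646.0, 29.0, 164.0]]
200 [[658.0, 22.0, 164.0], [650.0, 22.0, 159.0], [645.0, 27.0, 159.0]]
201 [[655.0, 17.0, 156.0], [651.0, 24.0, 158.0], [644.0, 26.0, 155.0]]
202 [[654.0, 17.0, 153.0], [650.0, 23.0, 154.0], [644.0, 26.0, 152.0]]
203 [[655.0, 18.0, 151.0], [650.0, 21.0, 150.0], [644.0, 25.0, 149.0]]
204 [[654.0, 16.0, 147.0], [650.0, 22.0, 147.0], [642.0, 23.0, 143.0]]
205 [[655.0, 16.0, 144.0], [651.0, 22.0, 145.0], [645.0, 26.0, 144.0]]
206 [[656.0, 18.0, 143.0], [652.0, 23.0, 143.0], [597.0, -35.0, 79.0]]
207 [[608.0, -45.0, 77.0], [604.0, -37.0, 79.0], [597.0, -35.0, 76.0]]
208 [[610.0, -43.0, 76.0], [603.0, -39.0, 74.0], [599.0, -33.0, 75.0]]
209 [[607.0, -47.0, 68.0], [602.0, -41.0, 69.0], [598.0, -34.0, 70.0]]
210 [[612.0, -41.0, 71.0], [606.0, -37.0, 70.0], [601.0, -30.0, 71.0]]
211 [[614.0, -39.0, 71.0], [607.0, -35.0, 69.0], [601.0, -31.0, 68.0]]
```

View pics/s9.png

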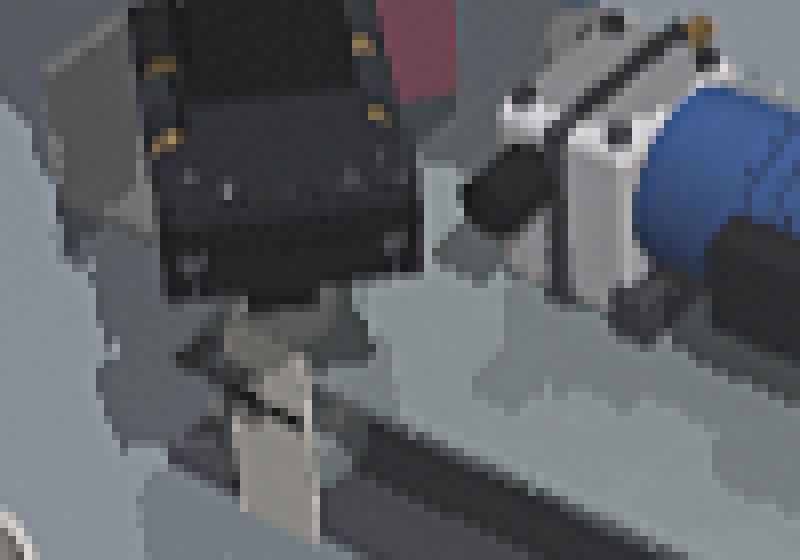

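Contact: 3.2 N at reported z 35.1. Pressing on in steps, reading force.

```bash
python3 -m handwheel '{"offset":[[0,0.04,0],[0,0.08,0],[0,0.1,0],[0,0.1,0]],"dr":[[0,0,0],[0,0,0],[0,0,0],[0,0,0]],"hand":[0,0,0,0]}'
python3 - <<'E'
from h import *
a=[]
for i in range(4):
    f=viewer.grab_frame("scene"); s=robot.get_state(); a.append([s["ee_pos"][2],s["contact_force"][2]])
print(np.mean(a,0))
E
```

```text
clock: 14.15
ee_pos: [596.9, -47.5, 30.8]
eef_rot: [-0.594, -1.871, 1.871]
contact_force: [-2.0, -0.2, 9.1]
grip_width: 0.008
[30.90055557  8.27356878]
```

```bash
python3 -m handwheel '{"offset":[[0,0.03,0],[0,0.06,0],[0,0.08,0],[0,0.08,0],[0,0.08,0]],"dr":[[0,0,0],[0,0,0],[0,0,0],[0,0,0],[0,0,0]],"hand":[0,0,0,0,0]}'
python3 - <<'E'
from h import *
a=[];L=[]
for i in range(6):
    f=viewer.grab_frame("scene"); s=robot.get_state(); a.append([s["ee_pos"][2],s["contact_force"][2]]); L.append(f["pixels"].astype(float))
print(np.mean(a,0))
im=np.mean(L,0).astype(np.uint8); cv2.imwrite("pics/s10.png",cv2.resize(im[195:245,250:310],(720,600),interpolation=0))
E
```

```text
clock: 14.98
ee_pos: [597.1, -47.5, 27.7]
eef_rot: [-0.595, -1.871, 1.871]
contact_force: [-2.2, 0.1, 12.5]
grip_width: 0.002
[27.68504355 11.6319939 ]
```

View pics/s10.png

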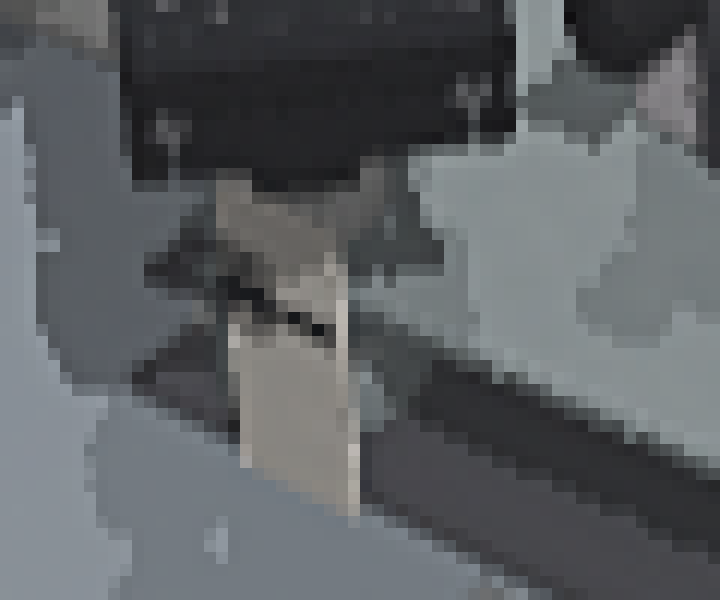

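The pointer itself is too small to resolve against the broad mark (~(275,305) in the crop). The sink estimate is 10.5 mm at 11.6 N, so I'll go 1 mm further and hold.

```bash
python3 -m handwheel '{"offset":[[0,0.02,0],[0,0.024,0],[0,0.024,0],[0,0.024,0],[0,0.024,0],[0,0.024,0],[0,0.024,0],[0,0.024,0]],"dr":[[0,0,0],[0,0,0],[0,0,0],[0,0,0],[0,0,0],[0,0,0],[0,0,0],[0,0,0]],"hand":[0,0,0,0,0,0,0,0]}'
python3 - <<'E'
from h import *
a=[];D=[];W=[];I=[]
for i in range(8):
    f=viewer.grab_frame("scene"); s=robot.get_state(); a.append([s["ee_pos"][2],s["contact_force"][2]]); W.append(cloud(f)); I.append(f["pixels"].astype(float))
print(np.mean(a,0))
w=np.nanmedian(W,0); np.save("press.npy",w); L=loc(w); z=w[...,2]
im=np.mean(I,0).astype(np.uint8); cv2.imwrite("pics/s11.png",im)
# plate plane fit: visible plate points near z 45..70
m=(abs(L[...,0])<100)&(abs(L[...,1])<145)&(z>48)&(z<72)&(L[...,0]>62)&(L[...,1]>-100)
A=np.c_[L[m],np.ones(m.sum())]; b=z[m]
for _ in range(5):
    c=np.linalg.lstsq(A,b,rcond=None)[0]; r=abs(A@c-b); k=r<2.5; A,b=A[k],b[k]
print(len(b),c,"corner",c@[85,-130,1],"left",c@[85,130,1])
E
```

```text
clock: 16.27
ee_pos: [597.1, -47.5, 26.7]
eef_rot: [-0.595, -1.872, 1.871]
contact_force: [-3.1, -0.4, 13.7]
grip_width: 0.004
[26.73444234 12.8860494 ]
873 [-4.35543590e-02  3.35725946e-02  6.13369306e+01] corner 53.27037275975508 left 61.99924736466625<stdin>:6: RuntimeWarning: All-NaN slice encountered
```

The plate fit puts the corner at 53.3 mm against ~65.5 at rest (about 12 mm sink), with 12.9 N, held over 1.4 s. Releasing.

```bash
python3 -m handwheel '{"offset":[[0,-0.04,0],[0,-0.1,0],[0,-0.16,0],[0,-0.22,0],[0,-0.3,0],[0,-0.6,0],[0,-1.2,0],[0,-2,0],[0,-2.8,0],[0,-3,0],[0,-3,0],[0,-3,0]],"dr":[[0,0,0],[0,0,0],[0,0,0],[0,0,0],[0,0,0],[0,0,0],[0,0,0],[0,0,0],[0,0,0],[0,0,0],[0,0,0],[0,0,0]],"hand":[0,0,0,0,0,0,0,0,0,0,0,0]}'
python3 - <<'E'
from h import *
W=[];I=[]
for i in range(8):
    f=viewer.grab_frame("scene"); W.append(cloud(f)); I.append(f["pixels"].astype(float))
w=np.nanmedian(W,0); L=loc(w); z=w[...,2]
im=np.mean(I,0).astype(np.uint8); cv2.imwrite("pics/s12.png",im)
a=cv2.resize(im[185:245,255:305],(500,600),interpolation=0)
b=cv2.resize(cv2.imread("pics/s11.png")[185:245,255:305],(500,600),interpolation=0)
cv2.imwrite("pics/cmp.png",cv2.resize(np.hstack([b,a]),(800,480)))
m=(abs(L[...,1])<145)&(z>48)&(z<72)&(L[...,0]>62)&(L[...,0]<100)&(L[...,1]>-100)
A=np.c_[L[m],np.ones(m.sum())]; b=z[m]
for _ in range(5):
    c=np.linalg.lstsq(A,b,rcond=None)[0]; r=abs(A@c-b); k=r<2.5; A,b=A[k],b[k]
print(len(b),c,"corner",c@[85,-130,1],"left",c@[85,130,1])
m=(z>40)&(z<62)&(L[...,1]<-230)&(L[...,1]>-320)&(abs(L[...,0])<25); print(m.sum(),np.percentile(L[m],[5,50,95],axis=0))
s=robot.get_state(); print(s["ee_pos"],s["contact_force"])
E
```

```text
clock: 18.18
ee_pos: [595.2, -47.4, 172.9]
eef_rot: [-0.59, -1.868, 1.87]
contact_force: [0.2, 0.3, -0.3]
grip_width: 0.005
929 [1.38814998e-03 1.13573318e-03 6.54338885e+01] corner 65.40423595575363 left 65.6995265829217
71 [[ -15.5780197  -289.39157275]
 [   5.78305669 -285.60568741]
 [  23.43537164 -283.89200007]]
[596.21599771 -47.40528952 174.18844856] [0.8733369  0.54554116 0.66691534]
```

View pics/cmp.png

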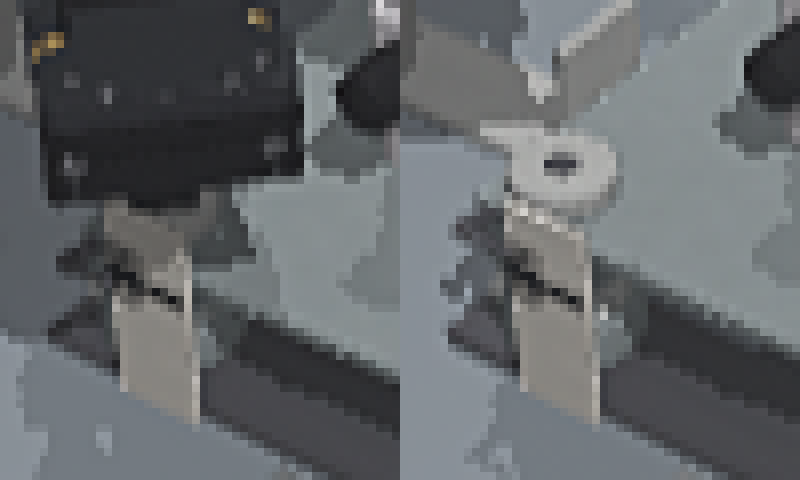

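View pics/s12.png

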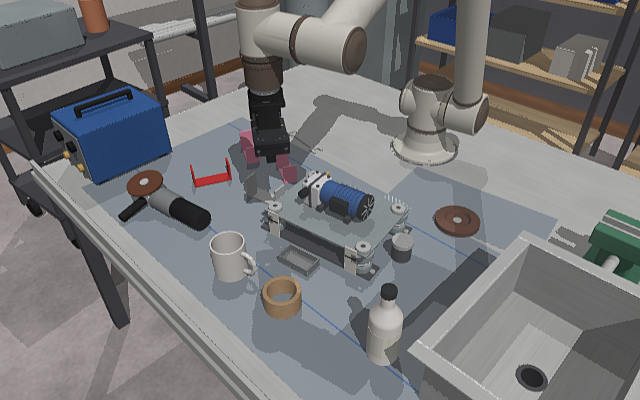

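The plate is back level (65.4 and 65.7 mm at the two ends), the packer is out at y ≈ -233 mm and flat, the other things are where they were, and the arm is clear. Handing in.

```bash
python3 -c "
from rig import ticket; print(ticket.finish_job())"
```

```text
the job is handed in; nothing more can be done
None
```

I hooked the packer out from the pump's right (-y) end and slid it flat along the bench. I then pressed cap_right (same end, scale side), held it, released it, and handed the job in at about 19 s.

**Last checks**
- **Packer:** its centre is about 233 mm from the pump's middle, flat and at rest (limit 205 mm).
- **Press:** the force was about 12.9 N, held for over 1.4 s. The corner sank 11.7 mm by force and 12.1 mm by a depth fit of the plate.
- **Other end:** the left mount sank only about 4 mm during the press, well short of its mark.
- **Release:** the plate came back level, 65.4 and 65.7 mm at the two ends. The arm is about 130 mm clear of everything.
- **Other things on the bench:** they look unmoved in the last picture. I did not measure each one.

**Checks that failed or disagreed**
- **Pointer not seen:** the pointer was too small to make out against the broad mark. "On the mark" rests on the force and sink figures, not on sight.
- **Fingertip height:** the real fingertip was about 37 mm higher than the reported TCP. The depth picture showed this, and so did the height at which it touched the cap, so I pressed by feel. It also means the packer was drawn by the upper edge of its flange, not low down as I had planned. It still moved out flat.

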